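Dock the gel tank and lock it with the collar

ROBOT

A 6-joint arm with a two-finger parallel gripper is mounted at the origin on the work surface. World frame = base frame: x ahead of the robot, y to its left, z up, the work surface at z = 0. Lengths are in mm, angles in degrees, forces in N, time in s.
With the tool pointing down it reaches from about 300 to 850 mm from the base axis. Payload 4.2 kg.
Tool frame: the origin (TCP) lies midway between the tips of the shut fingers; the grasp point (between the pads) lies 19 mm behind it; z points along the fingers, y is the line along which they close (so a half turn about z gives the same grasp; the last joint's range is limited). The gripper opens to 91 mm and grips with 3 to 60 N. Pads are 32 mm wide; open, the fingers measure 118 mm over their backs; the gripper's body (76 mm by 178 mm) begins 60 mm behind the grasp point.
Start: joints at [69.5, 18.312, 89.639, -0, 72.044, -1.146], TCP at [190.565, 542.52, 213.976] pointing down, gripper open.
Joint ranges: [-177.97, 177.97], [-48.28, 115.42], [12.27, 149.76], [-77.06, 257.06], [2.81, 150.46], [-146.56, 146.56]. Speed limits (degrees/s): [147.25, 147.25, 180, 180, 180, 180].

INTERFACE

Orientations are given as [roll, pitch, yaw] about the fixed x, y, z axes, in that order (R = Rz(yaw) Ry(pitch) Rx(roll)).
In Python, from workcell import state, grab_frame, camera_model, workorder gives the robot as it stands.
- The arm moves only by the tool carry_out, never from a script. Its argument "commands" is a list of rows, each a list of 7 numbers: the turn, a rotation vector about the tool's x, y, z in degrees, then the shift along the tool's x, y, z in mm, then the opening, from -1 (shut) to 1 (fully open). In form: [[ax, ay, az, dx, dy, dz, hand], ...]. A call has 1 to 20 rows; each row is the pose to reach, as a shift and turn from the pose commanded when the call began, along the tool's axes at that moment; what a row does not reach only later rows make up. A row lasts 1/10 s, in which the tool goes at most 50 mm and 8.59 degrees, less where a joint would pass 70% of its speed; a pose out of reach is approached as far as the arm can. A call with a gripper value outside its range is refused whole. The fingers move at their own pace and stop on an object; "force" is the grip in N (left out, the last holds). Time passes only in rows, so rows that repeat a pose let the fingers close. It gives the time, the measured TCP pose, the force, the opening and the grip force at its end, in the units of the state.
- state(): the state, without advancing time (a new reading comes with each control period).
- grab_frame(name): name is "scene" or "side" or "wrist"; returns the picture (384x512x3 uint8, red, green, blue); there is no depth.
- camera_model(name): a dict with "fx", "fy", "cx", "cy" (pixels), "dist" ([k1, k2, p1, p2, k3] as OpenCV has them; the pictures are not rectified), "origin" and "rotation" of the camera in the world; the wrist camera has in their place "mount" (4x4, takes a point from camera to tool coordinates, whose origin is the TCP and whose axes are the flange's). Camera axes: x right, y up, looking along -z (the intrinsics and any distortion apply to the point x, -y, -z); pixel columns grow to the right and rows downward; lengths in mm; the calibration is good to about 2 mm. A picture is of the moment at which its call begins: read the wrist's pose just before it. camera_model takes no time and is no camera call.
- workorder.job_done(): hands the job in; it is judged then, once.
The state is a dict: "time_s": time; "qpos": joint angles; "qvel": joint speeds; "effort": joint torques, N m; "ee_pos": TCP position; "ee_rot": TCP orientation; "force": force on the tool from outside, world axes, zero at the start; "torque": the same for the moment, N m; "gripper_width": finger opening in mm; "gripper_force": force on a finger pad.
Only numpy, scipy, OpenCV 4.12 (cv2) and the standard library are available. Lean on these libraries where they do the work, as an engineer would, in place of code of your own. Each camera call takes 0.05 s, during which the arm holds its last target. There are 200 camera calls.

TASK

The gel tank has to go back on its power dock: without lifting or tipping it, slide the tank along the bench onto the dock's pegs until it is fully home and square against the dock's front face. The yellow locking collar stands in the way; once the tank is home, fit the collar over the dock's upright post, wide flange down, so that it lies flat in the pocket of the tank's cover. Leave the tip box and the bottle where they stand, and let go of everything.

Things in the scene. Friction and masses are not known exactly. Their poses are not given: they have to be found in the camera images.
- dock: Fixed white power unit, 80 (x) x 150 (y) x 85 mm high, black window on its front. Origin: bench level, middle of its front face; own +x points INTO the unit (the way the tank is pushed home), +y along the face, z up. Home: the tank's origin lies at x=-55, y=0 in this frame, with the same yaw.
- peg_mid (a point): Point midway between the tips of the dock's two horizontal brass pegs: 10 mm thick, round tips, 28 mm out from the front face (x=-28), at y=+-38, 30 mm above the bench.
- post_top (a point): Centre of the top of the dock's upright steel post: 18 mm thick, tapered over the top 10 mm, 105 mm high, at x=-43, y=0 in the dock's frame, on a foot bar 18 mm wide and 8 mm high that joins it to the unit.
- tank: Loose gel tank, 110 (x) x 120 (y) x 60 mm high, about 0.5 kg: white tray, clear rear walls, blue cover. Origin: centre of its underside; +x points to its front face (x=+55), which goes against the dock; it starts facing the dock within 0.5 rad. Too wide to grasp: push it on its faces.
- tank_front (a point): Middle of the tank's front face, 30 mm up. At y=+-38 from it are the sockets for the pegs, 15 mm wide, 16 mm high, 35 mm deep; between them a notch for the post through the full height, 26 mm wide, 55 mm deep.
- tank_pocket (a point): Centre of the floor of the pocket in the tank's blue cover (tank x=+12, y=0, 52 mm above the bench): square, 66 x 66 mm, 8 mm deep, for the collar's flange. It lies round the post when the tank is home.
- collar: Loose yellow plastic locking collar, 60 mm high, about 90 g, round: flange 60 mm across and 14 mm high at the bottom, above it a hub 38 mm across up to the top; a 22 mm hole right through. Origin: centre of its underside; z up its axis. It starts upright on the bench between tank and dock.
- tip_box: Bystander: loose pipette tip box, white with blue lid, 120 (x) x 80 (y) x 62 mm high, beside the dock. Origin: centre of its underside.
- bottle: Bystander: loose glass reagent bottle with blue cap, 60 mm across, 130 mm high, on the other side of the dock. Origin: centre of its underside.
- centrifuge: Bystander: fixed mini centrifuge, white base 150 (x) x 130 (y) x 45 mm with a closed blue dome, 105 mm high overall. Origin: centre of its underside.

How it is judged:
By the outcome, as a careful person would: the job done as asked, in the order asked, and still so for the second after the job is handed in, with the robot touching nothing.
It also fails if it takes over 72 s, if anything falls off the work surface, if the arm or the gripper's body presses on something with over 40 N, if the wrist force passes 120 N, or if a joint passes its speed limit or range.

## Working session

There is one attempt and no reset: what is moved stays moved. The work goes in short steps, Python scripts to look and compute and a tool call to move; the robot and the scene stay as the last step left them, time stands still between calls to the robot, and variables do not carry over. Pictures are saved under pics/ and viewed, at most 10 in all, crops included, and the job is handed in when it is done.

Besides the shell and the picture viewer there is one more tool, called after "Call:" by a JSON object that holds its "method" and its "body". carry_out: Moves the arm, as the interface text tells. Its arguments: {"type":"object","properties":{"commands":{"type":"array"},"force":{"type":"number"}},"required":["commands"]}

```bash
mkdir -p pics; ls; python3 - <<'E'
from workcell import *
import cv2,numpy as np
s=state();print(s['time_s'],s['ee_pos'],s['ee_rot'],s['gripper_width'])
np.set_printoptions(precision=4,suppress=True)
for n in ("scene","side","wrist"):
    f=grab_frame(n);cv2.imwrite(f'pics/{n}0.png',f[:,:,::-1]);print(n,camera_model(n))
E
```

```text
pics
0.0 [190.41594992 542.01331462 213.13791392] [-1.79900047e+02  3.24185016e-04  1.60644417e+02] 91.06473876998143
scene {'fx': 367.9567113869073, 'fy': 367.9567113869073, 'cx': 259.92261217333413, 'cy': 191.52811134234707, 'dist': array([0.0101, 0.    , 0.    , 0.    , 0.    ]), 'origin': array([1138.9592,  775.3982,  725.5776]), 'rotation': array([ 53.6971,   0.5756, 138.4404])}
side {'fx': 410.668134614133, 'fy': 410.668134614133, 'cx': 255.5209954977964, 'cy': 194.74119159175112, 'dist': array([-0.1045,  0.    ,  0.    ,  0.    ,  0.    ]), 'origin': array([ 550.3065, -727.464 ,  909.1437]), 'rotation': array([46.4746,  0.795 , -2.8324])}
wrist {'fx': 340.60692580888673, 'fy': 340.60692580888673, 'cx': 260.6827923111062, 'cy': 198.01612708635255, 'dist': array([0.0216, 0.    , 0.    , 0.    , 0.    ]), 'mount': array([[  -0.0011,    0.9562,    0.2928,   83.9125],
       [   1.    ,    0.0007,    0.0014,   -0.729 ],
       [   0.0012,    0.2928,   -0.9562, -170.1667],
       [   0.    ,    0.    ,    0.    ,    1.    ]])}
```

View pics/scene0.png

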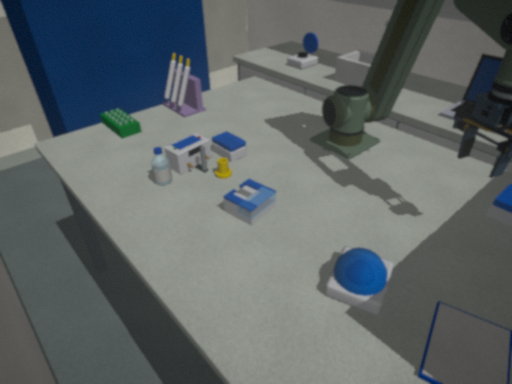

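View pics/side0.png

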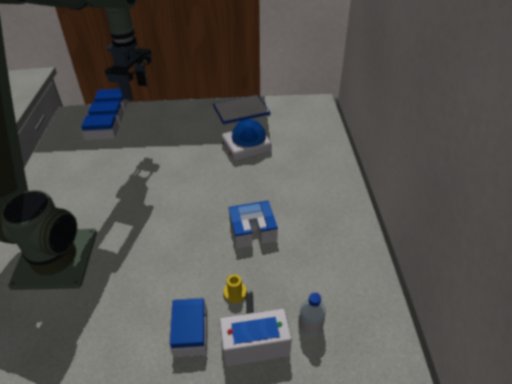

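The scene view shows the collar at (223,168), the tank at (250,200) and the dock at (190,153). In the side view the tank is at (254,222), the collar at (235,290), the dock at (255,335), the tip box at (188,325) and the bottle at (312,312). The dock's front faces world +y.

```bash
cat > h.py <<'E'
from workcell import *
import cv2,numpy as np
from scipy.spatial.transform import Rotation as R
np.set_printoptions(precision=1,suppress=True)
def cam(n,s=None):
    m=camera_model(n);K=np.array([[m['fx'],0,m['cx']],[0,m['fy'],m['cy']],[0,0,1]])
    if n=='wrist':
        Rt=R.from_euler('xyz',s['ee_rot'],degrees=True).as_matrix();M=m['mount']
        return K,m['dist'],Rt@M[:3,3]+s['ee_pos'],Rt@M[:3,:3]
    return K,m['dist'],np.array(m['origin']),R.from_euler('xyz',m['rotation'],degrees=True).as_matrix()
def ray(c,px):
    p=cv2.undistortPoints(np.array(px,float).reshape(-1,1,2),c[0],c[1])[:,0]
    return np.c_[p[:,0],-p[:,1],-np.ones(len(p))]@c[3].T
def onz(c,px,z):
    d=ray(c,px);return c[2]+d*((z-c[2][2])/d[:,2])[:,None]
def proj(c,P):
    q=(np.atleast_2d(P)-c[2])@c[3];q=q*[1,-1,-1]
    return cv2.projectPoints(q,np.zeros(3),np.zeros(3),c[0],c[1])[0][:,0]
def snap(n,name):
    s=state();f=grab_frame(n);cv2.imwrite('pics/%s.png'%name,f[:,:,::-1]);return s,f,cam(n,s)
E
python3 - <<'E'
from h import *
c=cam('side')
print('tank top corners',onz(c,[(229,206),(269,201),(278,227),(233,235)],60))
print('collar top',onz(c,[(234,279)],60),'base',onz(c,[(235,300)],0))
print('dock top corners',onz(c,[(221,317),(286,310),(291,343),(222,349)],85))
print('tip top',onz(c,[(172,300),(204,299),(206,343),(171,348)],62))
print('bottle top',onz(c,[(315,299)],130))
c=cam('scene')
print('dock top',onz(c,[(167,148),(173,153)],85),'collar',onz(c,[(223,160)],60),'bottle',onz(c,[(158,150)],130))
print('centrifuge',onz(c,[(361,272)],100))
E
```

```text
tank top corners [[503.  123.4  60. ]
 [621.1 136.8  60. ]
 [638.5  32.4  60. ]
 [513.5  10.8  60. ]]
collar top [[ 514.4 -133.6   60. ]] base [[ 513.6 -156.4   -0. ]]
dock top corners [[ 485.  -252.3   85. ]
 [ 631.9 -242.8   85. ]
 [ 634.6 -323.4   85. ]
 [ 487.6 -328.8   85. ]]
tip top [[ 365.5 -187.8   62. ]
 [ 442.2 -188.7   62. ]
 [ 450.5 -301.9   62. ]
 [ 374.  -310.5   62. ]]
bottle top [[ 693.4 -246.2  130. ]]
dock top [[ 635.4 -295.3   85. ]
 [ 637.9 -250.6   85. ]] collar [[ 515.1 -131.2   60. ]] bottle [[ 699.1 -228.3  130. ]]
centrifuge [[612.8 508.1 100. ]]
```

Call:
{"method": "carry_out", "body": {"commands": [[0,0,8,-38,-28,-6,1],[0,0,16,-80,-56,-12,1],[0,0,24,-118,-84,-20,1],[0,0,32,-156,-112,-26,1],[0,0,40,-194,-142,-32,1],[0,0,48,-232,-170,-38,1],[0,0,56,-270,-198,-44,1],[0,0,64,-308,-226,-50,1],[0,0,70.6,-346,-254,-56,1],[0,0,70.6,-384,-282,-62,1],[0,0,70.6,-422,-310,-68,1],[0,0,70.6,-460,-338,-74,1],[0,0,70.6,-498,-366,-80,1],[0,0,70.6,-529,-389,-86,1],[0,0,70.6,-529,-389,-86,1],[0,0,70.6,-529,-389,-86,1]]}}

```text
time_s: 1.75
ee_pos: [560.6, -0.3, 299.3]
ee_rot: [-179.9, -0.0, 89.9]
force: [-0.3, 0.6, -0.5]
gripper_width: 91.3
gripper_force: 0.0
```

```bash
python3 - <<'E'
from h import *
s,f,c=snap('wrist','w1');print(s['time_s'],s['ee_pos'],s['ee_rot'],s['force'])
E
```

```text
1.75 [560.6  -0.3 299.3] [-179.9   -0.    89.9] [-0.3  0.6 -0.5]
```

View pics/w1.png

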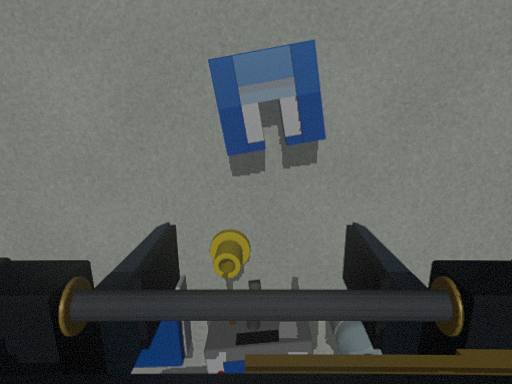

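The wrist view shows the tank's blue cover with corners at about (209,60), (314,41), (325,138) and (229,155). The collar flange is near (230,247). The dock is hidden behind the gripper, so I'll view it from further along.

Call:
{"method": "carry_out", "body": {"commands": [[0,0,0,-40,0,0,1],[0,0,0,-85,0,0,1],[0,0,0,-130,0,0,1],[0,0,0,-175,0,0,1],[0,0,0,-220,0,0,1],[0,0,0,-260,0,0,1],[0,0,0,-295,0,0,1],[0,0,0,-310,0,0,1],[0,0,0,-310,0,0,1],[0,0,0,-310,0,0,1]]}}

```text
time_s: 2.8
ee_pos: [561.1, -307.9, 299.9]
ee_rot: [-180.0, -0.1, 90.1]
force: [0.2, 0.3, 0.6]
gripper_width: 91.0
gripper_force: 0.0
```

```bash
python3 - <<'E'
from h import *
f=cv2.imread('pics/w1.png');s=dict(ee_pos=np.array([560.6,-.3,299.3]),ee_rot=[-179.9,0,89.9]);c=cam('wrist',s)
h=cv2.cvtColor(f,cv2.COLOR_BGR2HSV)
b=cv2.inRange(h,(100,90,40),(125,255,255));b[200:]=0
P=np.argwhere(b)[:,::-1].astype(np.float32)
hull=cv2.convexHull(P);q=cv2.approxPolyN(hull,4,ensure_convex=True) if hasattr(cv2,'approxPolyN') else None
print(q);W=onz(c,q.reshape(-1,2),60);print(W)
r=cv2.minAreaRect(onz(c,hull.reshape(-1,2),60)[:,:2].astype(np.float32));print('rect',r)
y=cv2.inRange(h,(20,120,60),(35,255,255));y[225:252]&=255;P=np.argwhere(y)[:,::-1]
print(P.min(0),P.max(0))
for z in (0,14): # widest extents
    rows=[(P[P[:,1]==v][:,0].min(),v,P[P[:,1]==v][:,0].max()) for v in np.unique(P[:,1])]
    w=max(rows,key=lambda t:t[2]-t[0]);print(w,onz(c,[(w[0]-.5,w[1]),(w[2]+.5,w[1])],z))
    print(onz(c,[((w[0]+w[2])/2,P[:,1].min()-.5)],z))
s,f,c=snap('wrist','w2');print(s['time_s'],s['ee_pos'],s['ee_rot'],s['force'])
E
```

```text
[[[227.2 156. ]
  [207.3  58.9]
  [314.1  39. ]
  [325.5 138.6]]]
[[518.7  10.1  60. ]
 [500.1 118.9  60. ]
 [618.  138.6  60. ]
 [636.5  30.5  60. ]]
rect ((568.3318481445312, 74.5813217163086), (119.59980773925781, 110.28238677978516), 9.709567070007324)
[ 59 230] [511 374]
(np.int64(59), np.int64(314), np.int64(463)) [[ 236.1 -254.3    0. ]
 [ 881.  -255.5    0. ]]
[[ 559.3 -110.6    0. ]]
(np.int64(59), np.int64(314), np.int64(463)) [[ 245.8 -244.2   14. ]
 [ 871.5 -245.4   14. ]]
[[ 559.3 -104.8   14. ]]
2.8 [ 561.1 -307.9  299.9] [-180.    -0.1   90.1] [0.2 0.3 0.6]
```

View pics/w2.png

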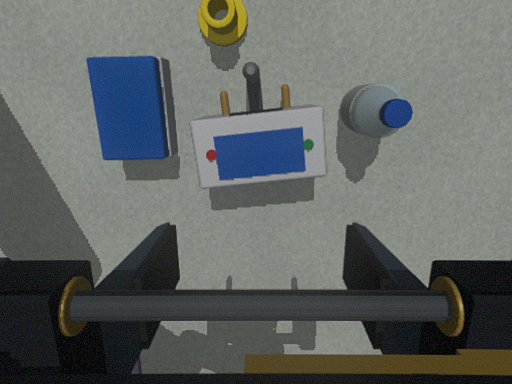

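This view is clear. The dock top's corners are near (191,121), (323,105), (327,175) and (201,188). The post top is at (251,70), the peg tips at (224,93) and (285,86), and the collar at (222,15). The tip box is at (130,108) and the bottle cap at (396,113).

```bash
python3 - <<'E'
from h import *
f=cv2.imread('pics/w2.png');s=dict(ee_pos=np.array([561.1,-307.9,299.9]),ee_rot=[-180,-.1,90.1]);c=cam('wrist',s)
h=cv2.cvtColor(f,cv2.COLOR_BGR2HSV)
w=cv2.inRange(h,(0,0,165),(180,40,255)); w[:90]=0;w[200:]=0;w[:,:180]=0;w[:,335:]=0
n,l,st,_=cv2.connectedComponentsWithStats(w);k=1+st[1:,4].argmax();cn=cv2.findContours((l==k).astype(np.uint8),0,1)[0][0]
q=cv2.approxPolyN(cn,4,ensure_convex=True);print(q.ravel());print(onz(c,q.reshape(-1,2),85))
print('rect',cv2.minAreaRect(onz(c,cv2.convexHull(cn).reshape(-1,2),85)[:,:2].astype(np.float32)))
print('post',onz(c,[(250.5,70.5)],105),'pegs',onz(c,[(224,92),(285.5,85)],33))
y=cv2.inRange(h,(20,120,60),(35,255,255));y[50:]=0
P=np.argwhere(y)[:,::-1];print(P.min(0),P.max(0))
for v in (15,18,20): 
    r=P[P[:,1]==v][:,0];print(v,r.min(),r.max(),onz(c,[((r.min()+r.max())/2,v),(r.min(),v),(r.max()+1,v)],14))
print('bottom edge',onz(c,[(222,P[:,1].max()+.5)],14),onz(c,[(222,P[:,1].max()+.5)],0))
b=cv2.inRange(h,(100,90,40),(125,255,255));b[:,190:]=0;b[200:]=0
print('tip',cv2.minAreaRect(onz(c,cv2.convexHull(np.argwhere(b)[:,::-1].astype(np.float32)).reshape(-1,2),62)[:,:2].astype(np.float32)))
print('bottle',onz(c,[(396,113)],130))
cv2.imwrite('pics/crop.png',cv2.resize(f[0:100,180:340],None,fx=4,fy=4,interpolation=cv2.INTER_CUBIC))
# w1 collar
f=cv2.imread('pics/w1.png');s=dict(ee_pos=np.array([560.6,-.3,299.3]),ee_rot=[-179.9,0,89.9]);c=cam('wrist',s)
h=cv2.cvtColor(f,cv2.COLOR_BGR2HSV);y=cv2.inRange(h,(20,120,60),(35,255,255));y[:,:195]=0;y[:,260:]=0;y[285:]=0
P=np.argwhere(y)[:,::-1];print(P.min(0),P.max(0))
E
```

```text
Traceback (most recent call last):
cv2.error: OpenCV(4.12.0) /io/opencv/modules/imgproc/src/approx.cpp:987: error: (-215:Assertion failed) (curve.cols == 1 && curve.rows >= nsides) || (curve.rows == 1 && curve.cols >= nsides) in function 'approxPolyN'
```

```bash
cat > d.py <<'E'
from h import *
f=cv2.imread('pics/w2.png');s=dict(ee_pos=np.array([561.1,-307.9,299.9]),ee_rot=[-180,-.1,90.1]);c=cam('wrist',s)
h=cv2.cvtColor(f,cv2.COLOR_BGR2HSV)
print('dock px',f[128,255],f[180,300],'bench',f[60,300],f[150,345])
g=cv2.cvtColor(f,cv2.COLOR_BGR2GRAY)
w=cv2.threshold(g,(int(g[128,255])+int(g[60,300]))//2,255,0)[1]; w[:98]=0;w[200:]=0;w[:,:180]=0;w[:,335:]=0
w=cv2.morphologyEx(w,cv2.MORPH_OPEN,np.ones((3,3)))
n,l,st,_=cv2.connectedComponentsWithStats(w);k=1+st[1:,4].argmax();cn=cv2.findContours((l==k).astype(np.uint8),0,1)[0][0]
print('rect',st[k],cv2.minAreaRect(onz(c,cv2.convexHull(cn).reshape(-1,2),85)[:,:2].astype(np.float32)))
q=cv2.boxPoints(cv2.minAreaRect(cn));print(q.ravel());print(onz(c,q.reshape(-1,2),85))
print('post',onz(c,[(250.5,70.5)],105),'pegs',onz(c,[(224,92),(285.5,85)],33))
y=cv2.inRange(h,(20,120,60),(35,255,255));y[50:]=0
P=np.argwhere(y)[:,::-1];print(P.min(0),P.max(0))
for v in (15,18,20): 
    r=P[P[:,1]==v][:,0];print(v,r.min(),r.max(),onz(c,[((r.min()+r.max())/2,v),(r.min(),v),(r.max()+1,v)],14))
print('bottom edge',onz(c,[(222,P[:,1].max()+.5)],14),onz(c,[(222,P[:,1].max()+.5)],0))
b=cv2.inRange(h,(100,90,40),(125,255,255));b[:,190:]=0;b[200:]=0
print('tip',cv2.minAreaRect(onz(c,cv2.convexHull(np.argwhere(b)[:,::-1].astype(np.float32)).reshape(-1,2),62)[:,:2].astype(np.float32)))
print('bottle',onz(c,[(396,113)],130))
cv2.imwrite('pics/crop.png',cv2.resize(f[0:100,180:340],None,fx=4,fy=4,interpolation=cv2.INTER_CUBIC))
E
python3 d.py
```

```text
dock px [159 157 157] [84 87 81] bench [130 139 134] [93 94 92]
rect [ 192  107  133   79 3898] ((558.3208618164062, -283.4466552734375), (143.5217742919922, 75.19002532958984), 6.1839094161987305)
[191.2 120.6 320.6 106.3 328.  172.8 198.6 187.2]
[[ 483.4 -253.8   85. ]
 [ 625.4 -238.4   85. ]
 [ 637.8 -312.5   85. ]
 [ 487.4 -329.8   85. ]]
post [[ 549.8 -203.2  105. ]] pegs [[ 515.2 -223.4   33. ]
 [ 590.2 -215.2   33. ]]
[198   0] [246  45]
15 198 246 [[ 513.7 -135.8   14. ]
 [ 485.1 -135.9   14. ]
 [ 543.6 -135.7   14. ]]
18 198 246 [[ 513.6 -139.    14. ]
 [ 484.9 -139.1   14. ]
 [ 543.6 -138.9   14. ]]
20 198 246 [[ 513.6 -141.1   14. ]
 [ 484.7 -141.2   14. ]
 [ 543.6 -141.    14. ]]
bottom edge [[ 512.6 -169.    14. ]] [[ 511.1 -167.3    0. ]]
tip ((407.8690490722656, -243.57090759277344), (79.2654037475586, 114.54356384277344), 1.8106889724731445)
bottle [[ 690.8 -243.3  130. ]]
```

View pics/crop.png

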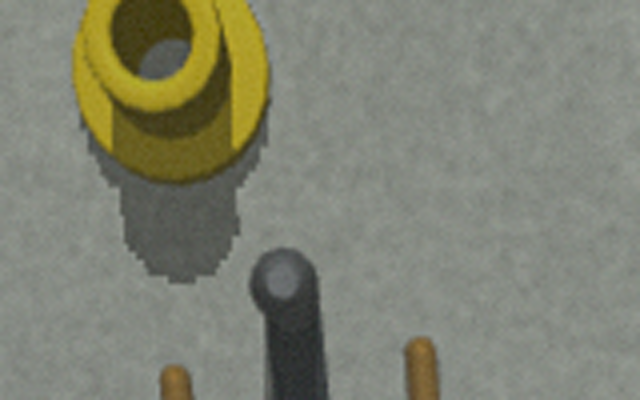

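The crop shows the collar's flange and hub, the post top near (282,275) and the peg tips at (175,370) and (420,345). Next I pick up the collar at about (514,-139), with the tool turned to the dock's yaw of about 6.2°.

```bash
cat >> h.py <<'E'
def rel(pos,yaw,s=None):
    s=s or state();A=R.from_euler('xyz',s['ee_rot'],degrees=True);B=R.from_euler('xyz',[180,0,yaw],degrees=True)
    return (A.inv()*B).as_rotvec(degrees=True),A.inv().apply(np.array(pos)-s['ee_pos'])
E
python3 - <<'E'
from h import *
print(rel((514,-139,150),96.2),rel((514,-139,22),96.2))
E
```

```text
(array([ 0. , -0.1, -6. ]), array([168.6, -46.7, 150.3])) (array([ 0. , -0.1, -6. ]), array([168.4, -46.7, 278.3]))
```

Call:
{"method": "carry_out", "body": {"commands": [[0,0,-2,40,-12,30,1],[0,0,-4,80,-25,70,1],[0,0,-6,125,-38,110,1],[0,0,-6,160,-46,150,1],[0,0,-6,170,-46.5,190,1],[0,0,-6,170,-46.5,230,1],[0,0,-6,170,-46.5,260,1],[0,0,-6,170,-46.5,278,1],[0,0,-6,170,-46.5,278,1],[0,0,-6,170,-46.5,278,1]]}}

```text
time_s: 3.85
ee_pos: [514.8, -138.8, 22.7]
ee_rot: [179.9, 0.0, 96.1]
force: [1.0, -0.4, 0.3]
gripper_width: 90.9
gripper_force: 0.0
```

```bash
python3 - <<'E'
from h import *
s=state();print(s['time_s'],s['ee_pos'],s['ee_rot'],s['force'])
s,f,c=snap('wrist','w3')
h=cv2.cvtColor(f,cv2.COLOR_BGR2HSV);y=cv2.inRange(h,(20,120,60),(35,255,255));y[:,:150]=0;y[:,370:]=0
n,l,st,_=cv2.connectedComponentsWithStats(y);print(st[1:][st[1:,4]>200])
E
```

```text
3.85 [ 514.8 -138.8   22.7] [179.9   0.   96.1] [ 1.  -0.4  0.3]
[]
```

View pics/w3.png

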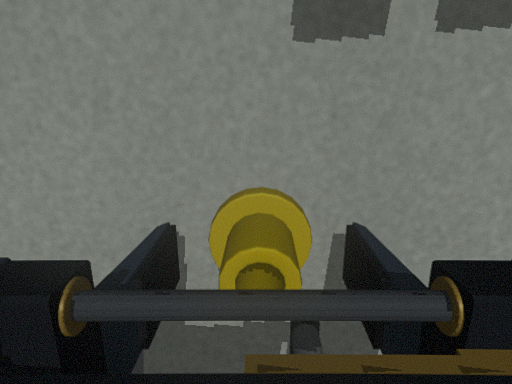

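The collar sits centred between the open fingers, with its flange spanning columns 209–311 and its top edge at row 188. I'll grip it and lift.

Call:
{"method": "carry_out", "body": {"commands": [[0,0,0,0,0,0,-1],[0,0,0,0,0,0,-1],[0,0,0,0,0,0,-1],[0,0,0,0,0,0,-1],[0,0,0,0,0,0,-1],[0,0,0,0,0,0,-1],[0,0,0,0,0,0,-1],[0,0,0,0,0,0,-1],[0,0,0,0,0,-10,-1],[0,0,0,0,0,-30,-1],[0,0,0,0,0,-40,-1],[0,0,0,0,0,-40,-1]], "force": 20}}

```text
time_s: 5.1
ee_pos: [515.6, -140.2, 63.7]
ee_rot: [179.8, 0.1, 96.0]
force: [-0.1, -0.0, -1.4]
gripper_width: 36.6
gripper_force: 20.0
```

```bash
python3 - <<'E'
from h import *
s=dict(ee_pos=np.array([514.8,-138.8,22.7]),ee_rot=[180,0,96.1]);c=cam('wrist',s)
print('base back edge y ->',onz(c,[(260,187.5)],0),'flange x',onz(c,[(209,240),(311.5,240)],14))
s=state();print(s['time_s'],s['ee_pos'],s['ee_rot'],s['force'],s['gripper_width'])
print(rel((400,-70,90),96.2),rel((400,-70,23),96.2))
E
```

```text
base back edge y -> [[ 510.1 -109.1    0. ]] flange x [[ 484.  -139.2   14. ]
 [ 542.2 -133.1   14. ]]
5.1 [ 515.6 -140.2   63.7] [179.8   0.1  96. ] [-0.1 -0.  -1.4] 36.590291137908515
(array([ 0.2,  0.1, -0.2]), array([  81.9, -107.5,  -26.8])) (array([ 0.2,  0.1, -0.2]), array([  82. , -107.8,   40.2]))
```

Call:
{"method": "carry_out", "body": {"commands": [[0,0,0,25,-32,0,-1],[0,0,0,53,-70,0,-1],[0,0,0,75,-100,0,-1],[0,0,0,82,-107.5,0,-1],[0,0,0,82,-107.5,15,-1],[0,0,0,82,-107.5,30,-1],[0,0,0,82,-107.5,38,-1],[0,0,0,82,-107.5,40,-1],[0,0,0,82,-107.5,40,-1],[0,0,0,82,-107.5,40,1],[0,0,0,82,-107.5,40,1],[0,0,0,82,-107.5,40,1],[0,0,0,82,-107.5,40,1],[0,0,0,82,-107.5,40,1],[0,0,0,82,-107.5,40,1],[0,0,0,82,-107.5,10,1],[0,0,0,82,-107.5,-35,1],[0,0,0,82,-107.5,-80,1],[0,0,0,82,-107.5,-80,1]]}}

```text
time_s: 7.0
ee_pos: [402.8, -70.4, 147.2]
ee_rot: [179.3, 0.2, 96.0]
force: [-0.0, 0.1, -1.0]
gripper_width: 91.4
gripper_force: 0.0
```

```bash
python3 - <<'E'
from h import *
s=state();print(s['time_s'],s['ee_pos'],s['ee_rot'],s['force'],s['gripper_width'])
s,f,c=snap('wrist','w4')
h=cv2.cvtColor(f,cv2.COLOR_BGR2HSV);y=cv2.inRange(h,(20,120,60),(35,255,255));y[:,:180]=0;y[:,345:]=0;y[288:]=0
P=np.argwhere(y)[:,::-1];print(P.min(0),P.max(0));a,b=P.min(0),P.max(0)
print('back edge',onz(c,[((a[0]+b[0])/2,a[1]-.5)],0))
t=np.radians(6.2);S=np.array([np.cos(t),np.sin(t)])
print('side-standoff',rel((690,80,150),6.2))
E
```

```text
7.0 [402.8 -70.4 147.2] [179.3   0.2  96. ] [-0.   0.1 -1. ] 91.37601828747823Traceback (most recent call last):
  File "<stdin>", line 5, in <module>
    return umr_minimum(a, axis, None, out, keepdims, initial, where)
ValueError: zero-size array to reduction operation minimum which has no identity
```

```bash
sed -i 's/f=grab_frame(n);/f=grab_frame(n)[:,:,::-1].copy();/; s/f\[:,:,::-1\]);return/f);return/' h.py; python3 - <<'E'
from h import *
s=state();c=cam('wrist',s);f=cv2.imread('pics/w4.png')
print(s['ee_pos'],s['ee_rot'])
h=cv2.cvtColor(f,cv2.COLOR_BGR2HSV);y=cv2.inRange(h,(20,120,60),(35,255,255));y[:,:180]=0;y[:,345:]=0;y[288:]=0
P=np.argwhere(y)[:,::-1];print(P.min(0),P.max(0));a,b=P.min(0),P.max(0)
print('back edge',onz(c,[((a[0]+b[0])/2,a[1]-.5)],0))
for yaw in (6.2,186.2):print('side-standoff',rel((690,80,150),yaw))
E
```

```text
[400.8 -70.  144.6] [179.6   0.1  96. ]
[224 150] [287 219]
back edge [[392.5 -37.8   0. ]]
side-standoff (array([ 0.4, -0.2, 89.8]), array([118.7, 303.4,  -3.6]))
side-standoff (array([  0.2,   0.4, -90.2]), array([118.7, 303.4,  -3.6]))
```

```bash
python3 - <<'E'
from h import *
print(state()['force'],rel((680,87,145),6.2))
E
```

```text
[-0.5 -0.  -1.2] (array([ 0.4, -0.2, 89.8]), array([126.7, 294.2,   1.3]))
```

Call:
{"method": "carry_out", "body": {"commands": [[0,0,8,11,25,0,0.54],[0,0,16,22,50,0,0.54],[0,0,24,33,75,0,0.54],[0,0,32,45,105,0,0.54],[0,0,40,56,130,0,0.54],[0,0,48,68,158,0,0.54],[0,0,56,80,186,0,0.54],[0,0,64,91,212,0,0.54],[0,0,72,103,239,0,0.54],[0,0,80,114,266,0,0.54],[0,0,88,124,288,0,0.54],[0,0,89.8,126.7,294,30,0.54],[0,0,89.8,126.7,294,70,0.54],[0,0,89.8,126.7,294,110,0.54],[0,0,89.8,126.7,294,130,0.54],[0,0,89.8,126.7,294,130,0.54],[0,0,89.8,126.7,294,130,0.54]]}}

```text
time_s: 8.75
ee_pos: [677.4, 87.3, 10.9]
ee_rot: [-180.0, 0.1, 6.2]
force: [0.1, -0.3, 0.6]
gripper_width: 70.1
gripper_force: 0.0
```

```bash
python3 - <<'E'
from h import *
s=state();print(s['time_s'],s['ee_pos'],s['ee_rot'],s['force'],s['gripper_width'])
print(rel((660,84.7,15),6.2),rel((596.4,77.8,15),6.2))
s,f,c=snap('side','s5');cv2.imwrite('pics/s5c.png',cv2.resize(f[150:360,150:350],None,fx=2.5,fy=2.5))
E
```

```text
8.75 [677.4  87.3  10.9] [-180.     0.1    6.2] [ 0.1 -0.3  0.6] 70.14545453706477
(array([-0. ,  0.1,  0. ]), array([-17.6,   0.7,  -4. ])) (array([-0. ,  0.1,  0. ]), array([-81.5,   0.6,  -3.9]))
```

View pics/s5c.png

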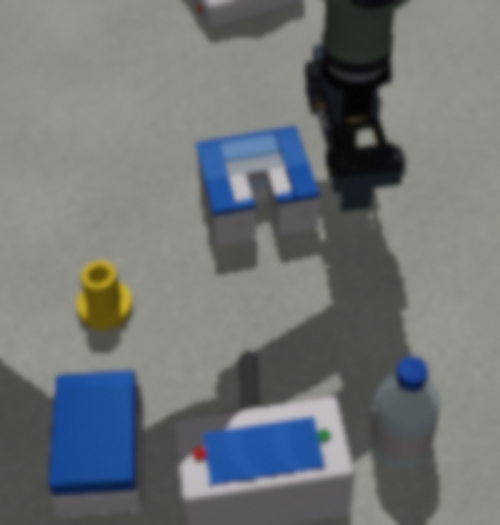

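The collar stands clear at (100,295) in the crop, and the gripper is on the +x side of the tank. I'll push the tank sideways.

Call:
{"method": "carry_out", "body": {"commands": [[0,0,0,-8,0,-2,0.54],[0,0,0,-16,0,-3,0.54],[0,0,0,-22,0,-4,0.54],[0,0,0,-27,0,-4,0.54],[0,0,0,-32,0,-4,0.54],[0,0,0,-37,0,-4,0.54],[0,0,0,-42,0,-4,0.54],[0,0,0,-47,0,-4,0.54],[0,0,0,-52,0,-4,0.54],[0,0,0,-57,0,-4,0.54],[0,0,0,-62,0,-4,0.54],[0,0,0,-67,0,-4,0.54],[0,0,0,-71,0,-4,0.54],[0,0,0,-75,0,-4,0.54],[0,0,0,-78,0,-4,0.54],[0,0,0,-78,0,-4,0.54],[0,0,0,-78,0,-4,0.54]]}}

```text
time_s: 10.5
ee_pos: [601.4, 79.2, 16.7]
ee_rot: [-180.0, -0.2, 6.2]
force: [4.5, 1.0, 3.5]
gripper_width: 70.0
gripper_force: 2.3
```

```bash
cat >> h.py <<'E'
O=np.array([555.2,-246.5]);T=np.radians(6.2);t=np.array([np.cos(T),np.sin(T)]);n=np.array([-t[1],t[0]])
def tank(view,box,z=60):
    s,f,c=view;h=cv2.cvtColor(f,cv2.COLOR_BGR2HSV);b=cv2.inRange(h,(100,90,30),(125,255,255))
    m=np.zeros_like(b);m[box[1]:box[3],box[0]:box[2]]=1;b*=m
    k,l,st,_=cv2.connectedComponentsWithStats(b);b=(l==1+st[1:,4].argmax())
    P=cv2.convexHull(np.argwhere(b)[:,::-1].astype(np.float32)).reshape(-1,2)
    r=cv2.minAreaRect(onz(c,P,z)[:,:2].astype(np.float32));d=np.array(r[0])-O
    print('tank rect',r,'dock lat %.1f dist %.1f'%(d@t,d@n),'px',P.min(0),P.max(0))
E
python3 - <<'E'
from h import *
s=state();print(s['time_s'],s['ee_pos'],s['force'])
tank(snap('side','s6'),(200,180,300,270))
print(rel((680,87,15),6.2))
E
```

```text
10.5 [601.4  79.2  16.7] [4.5 1.  3.5]
tank rect ((537.94091796875, 69.74755859375), (149.4566650390625, 128.04037475585938), 5.378593444824219) dock lat 17.0 dist 316.3 px [214. 202.] [270. 236.]
(array([-0. , -0.1,  0. ]), array([79. ,  0.8,  1.8]))
```

```bash
python3 - <<'E'
from h import *
print(rel((630,82,30),6.2),rel((530,10,280),96.2))
E
```

```text
(array([-0. , -0.1,  0. ]), array([ 28.8,   0.3, -13.3])) (array([  0.1,  -0.1, -90. ]), array([ -77.8,   60.9, -263.6]))
```

Call:
{"method": "carry_out", "body": {"commands": [[0,0,0,12,0,0,0.75],[0,0,0,29,0,-10,0.75],[0,0,0,29,0,-50,0.75],[0,0,-8,29,0,-90,0.75],[0,0,-16,20,7,-120,0.75],[0,0,-24,10,14,-145,0.75],[0,0,-32,-2,21,-170,0.75],[0,0,-40,-14,28,-190,0.75],[0,0,-48,-26,35,-210,0.75],[0,0,-56,-38,42,-230,0.75],[0,0,-64,-50,49,-245,0.75],[0,0,-72,-62,54,-255,0.75],[0,0,-80,-72,58,-263,0.75],[0,0,-88,-78,61,-263,0.75],[0,0,-90,-78,61,-263,0.75],[0,0,-90,-78,61,-263,0.75],[0,0,-90,-78,61,-263,0.75]]}}

```text
time_s: 12.25
ee_pos: [528.3, 9.8, 278.0]
ee_rot: [-179.8, -0.0, 96.2]
force: [-0.2, 0.7, 0.3]
gripper_width: 79.5
gripper_force: 0.0
```

```bash
python3 - <<'E'
from h import *
v=snap('wrist','w7');s=v[0];print(s['time_s'],s['ee_pos'],s['ee_rot'],s['force'])
tank(v,(100,0,420,200))
print(rel((*(O+420*n),200),96.2),rel((*(O+420*n),15),96.2))
E
```

```text
12.25 [528.3   9.8 278. ] [-179.8   -0.    96.2] [-0.2  0.7  0.3]
tank rect ((522.6148681640625, 73.94954681396484), (119.69806671142578, 109.69244384765625), 6.164000988006592) dock lat 2.2 dist 322.1 px [207.  57.] [320. 160.]
(array([-0.2, -0. ,  0. ]), array([162.3,  -1. ,  78.2])) (array([-0.2, -0. ,  0. ]), array([162.2,  -0.5, 263.2]))
```

View pics/w7.png

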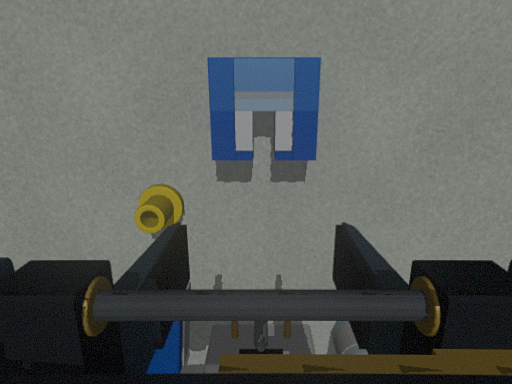

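The tank is square to the dock: yaw 6.2°, about 2 mm off laterally and 267 mm to travel. The notch is at (263,150) and the pegs' midpoint at column 261.5. Now I move behind the tank.

Call:
{"method": "carry_out", "body": {"commands": [[0,0,0,40,0,20,0.75],[0,0,0,85,0,50,0.75],[0,0,0,130,1,80,0.75],[0,0,0,160,1,100,0.75],[0,0,0,167,1,140,0.75],[0,0,0,167,1,180,0.75],[0,0,0,167,1,220,0.75],[0,0,0,167,1,250,0.75],[0,0,0,167,1,262,0.75],[0,0,0,167,1,262,0.75],[0,0,0,167,1,262,0.75]]}}

```text
time_s: 13.4
ee_pos: [513.2, 176.2, 17.9]
ee_rot: [179.9, -0.0, 96.2]
force: [0.3, 0.8, 0.5]
gripper_width: 80.0
gripper_force: 0.0
```

```bash
python3 - <<'E'
from h import *
s=state();print(s['time_s'],s['ee_pos'],s['ee_rot'],s['force'],(s['ee_pos'][:2]-O)@t,(s['ee_pos'][:2]-O)@n)
E
```

```text
13.4 [513.2 176.2  17.9] [179.9  -0.   96.2] [0.3 0.8 0.5] 3.8970596241905753 424.7189266648507
```

Call:
{"method": "carry_out", "body": {"commands": [[0,0,0,-10,0,1,0.75],[0,0,0,-20,0,2,0.75],[0,0,0,-28,0,2,0.75],[0,0,0,-36,0,2,0.75],[0,0,0,-48,0,2,0.75],[0,0,0,-62,0,2,0.75],[0,0,0,-76,-0.3,2,0.75],[0,0,0,-90,-0.6,2,0.75],[0,0,0,-104,-0.9,2,0.75],[0,0,0,-118,-1.2,2,0.75],[0,0,0,-132,-1.5,2,0.75],[0,0,0,-146,-1.8,2,0.75],[0,0,0,-160,-2,2,0.75],[0,0,0,-174,-2,2,0.75],[0,0,0,-188,-2,2,0.75],[0,0,0,-202,-2,2,0.75],[0,0,0,-212,-2,2,0.75],[0,0,0,-220,-2,2,0.75],[0,0,0,-225,-2,2,0.75],[0,0,0,-225,-2,2,0.75]]}}

```text
time_s: 15.4
ee_pos: [534.9, -48.5, 15.6]
ee_rot: [179.9, -0.0, 96.1]
force: [-0.2, 2.5, 1.5]
gripper_width: 79.9
gripper_force: 1.1
```

```bash
python3 - <<'E'
from h import *
v=snap('wrist','w8');s=v[0];print(s['time_s'],s['ee_pos'],s['ee_rot'],s['force'],(s['ee_pos'][:2]-O)@t,(s['ee_pos'][:2]-O)@n)
v=snap('scene','s8');cv2.imwrite('pics/s8c.png',cv2.resize(v[1][110:230,130:290],None,fx=4,fy=4,interpolation=2))
v=snap('side','s9');cv2.imwrite('pics/s9c.png',cv2.resize(v[1][200:370,160:350],None,fx=3,fy=3,interpolation=2))
cv2.imwrite('pics/s89.png',cv2.hconcat([cv2.resize(cv2.imread('pics/s8c.png')[:,120:520],(400,480)),cv2.resize(cv2.imread('pics/s9c.png')[:480,40:440],(400,480))]))
E
```

```text
15.4 [534.9 -48.5  15.6] [179.9  -0.   96.1] [-0.2  2.5  1.5] 1.2441722112201425 199.02720128284665
```

View pics/s89.png

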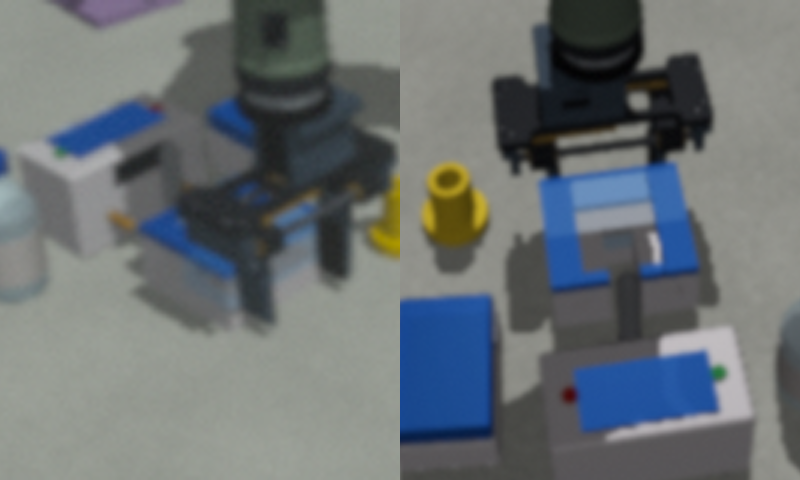

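The tank front is about 70 mm from the dock, with the post lined up with the notch at (628,270) in the right half. I'll continue slowly and watch the force.

Call:
{"method": "carry_out", "body": {"commands": [[0,0,0,-5,0,0,0.75],[0,0,0,-10,0,0,0.75],[0,0,0,-15,0,0,0.75],[0,0,0,-20,0,0,0.75],[0,0,0,-25,0,0,0.75],[0,0,0,-30,0,0,0.75],[0,0,0,-35,0,0,0.75],[0,0,0,-40,0,0,0.75],[0,0,0,-44,0,0,0.75],[0,0,0,-48,0,0,0.75],[0,0,0,-48,0,0,0.75]]}}

```text
time_s: 16.65
ee_pos: [539.7, -95.4, 15.1]
ee_rot: [-180.0, -0.1, 96.2]
force: [0.3, 4.8, 3.0]
gripper_width: 80.0
gripper_force: 2.1
```

```bash
python3 - <<'E'
from h import *
s=state();print(s['time_s'],s['ee_pos'],s['ee_rot'],s['force'],s['torque'],(s['ee_pos'][:2]-O)@t,(s['ee_pos'][:2]-O)@n)
E
```

```text
16.65 [539.7 -95.4  15.1] [-180.    -0.1   96.2] [0.3 4.8 3. ] [ 0.6  0.2 -0.1] 0.9231757756837169 151.8860291702948
```

Call:
{"method": "carry_out", "body": {"commands": [[0,0,0,-3,0,0,0.75],[0,0,0,-6,0,0,0.75],[0,0,0,-9,0,0,0.75],[0,0,0,-12,0,0,0.75],[0,0,0,-15,0,0,0.75],[0,0,0,-18,0,0,0.75],[0,0,0,-18,0,0,0.75]]}}

```text
time_s: 17.35
ee_pos: [541.6, -113.1, 15.1]
ee_rot: [-180.0, -0.1, 96.2]
force: [0.2, 5.6, 4.8]
gripper_width: 80.1
gripper_force: 2.5
```

```bash
python3 - <<'E'
from h import *
s=state();print(s['time_s'],s['ee_pos'],s['ee_rot'],s['force'],s['torque'],(s['ee_pos'][:2]-O)@t,(s['ee_pos'][:2]-O)@n)
v=snap('side','s10');cv2.imwrite('pics/s10c.png',cv2.resize(v[1][200:370,200:320],None,fx=3.5,fy=3.5,interpolation=2))
E
```

```text
17.35 [ 541.6 -113.1   15.1] [-180.    -0.1   96.2] [0.2 5.6 4.8] [ 0.6  0.1 -0. ] 0.9040095475839163 134.13518037919704
```

Low force and moving freely; pushing the rest in small steps until contact.

Call:
{"method": "carry_out", "body": {"commands": [[0,0,0,-2,0,0,0.75],[0,0,0,-4,0,0,0.75],[0,0,0,-6,0,0,0.75],[0,0,0,-7,0,0,0.75],[0,0,0,-7,0,0,0.75]]}}

```text
time_s: 17.9
ee_pos: [542.0, -117.5, 15.1]
ee_rot: [-179.9, -0.3, 96.2]
force: [-0.5, 14.6, 6.3]
gripper_width: 79.8
gripper_force: 7.2
```

Call:
{"method": "carry_out", "body": {"commands": [[0,0,0,-2,0,0,0.75],[0,0,0,-4,0,0,0.75],[0,0,0,-4,0,0,0.75],[0,0,0,-4,0,0,0.75]]}}

```text
time_s: 18.3
ee_pos: [541.9, -117.4, 15.2]
ee_rot: [-179.9, -0.6, 96.2]
force: [-2.2, 29.4, 8.0]
gripper_width: 80.1
gripper_force: 14.7
```

```bash
python3 - <<'E'
from h import *
s=state();print(s['time_s'],s['ee_pos'],s['ee_rot'],s['force'],s['torque'],(s['ee_pos'][:2]-O)@t,(s['ee_pos'][:2]-O)@n)
v=snap('side','s11')
v=snap('scene','s12')
a=cv2.imread('pics/s11.png')[215:375,200:310];b=cv2.imread('pics/s12.png')[120:220,140:240]
cv2.imwrite('pics/s13.png',cv2.hconcat([cv2.resize(a,(400,582),interpolation=2),cv2.resize(b,(400,400),interpolation=2)[:400].copy() if 0 else cv2.copyMakeBorder(cv2.resize(b,(400,400),interpolation=2),0,182,0,0,0)]))
E
```

```text
18.3 [ 541.9 -117.4   15.2] [-179.9   -0.6   96.2] [-2.2 29.4  8. ] [ 4.3 -0.4  0.7] 0.6806557051980793 129.75568589134556
```

View pics/s13.png

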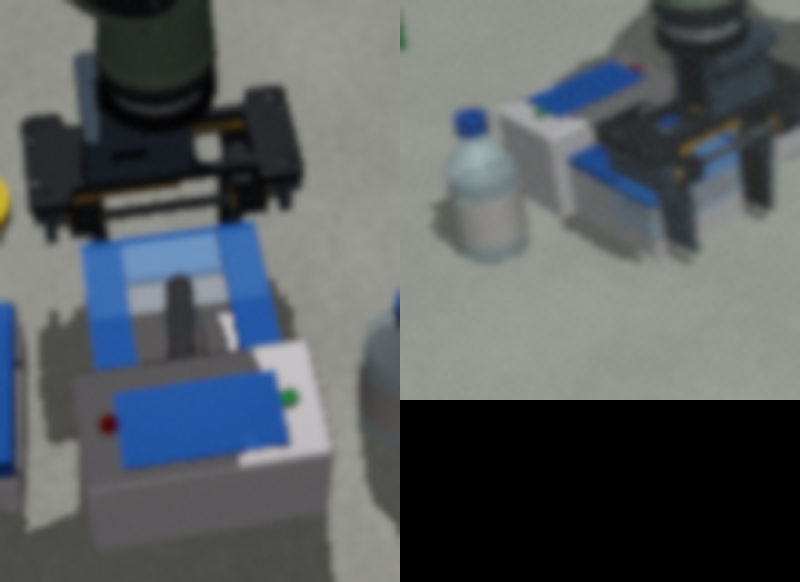

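The stop is firm (29 N with no motion), and both views show the tank flush on the dock. The finger offset of about 19 mm agrees with the side push. I'll back off and look from above.

Call:
{"method": "carry_out", "body": {"commands": [[0,0,0,5,0,0,0.75],[0,0,0,20,0,0,0.75],[0,0,0,40,0,-10,0.75],[0,0,0,40,0,-50,1],[0,0,0,40,0,-95,1],[0,0,0,35,0,-140,1],[0,0,0,15,0,-180,1],[0,0,0,-25,0,-205,1],[0,0,0,-70,0,-205,1],[0,0,0,-110,0,-205,1],[0,0,0,-138,0,-205,1],[0,0,0,-143,0,-205,1],[0,0,0,-143,0,-205,1],[0,0,0,-143,0,-205,1]]}}

```text
time_s: 19.8
ee_pos: [558.4, -265.6, 219.6]
ee_rot: [-180.0, -0.1, 96.3]
force: [0.6, -0.0, 0.4]
gripper_width: 91.2
gripper_force: 0.0
```

```bash
python3 - <<'E'
from h import *
v=snap('wrist','w14');s=v[0];print(s['time_s'],s['ee_pos'],s['ee_rot'],s['force'])
c=v[2];P=np.array([[*(O+43*n),105],[*(O+67*n-33*t),60],[*(O+67*n+33*t),60],[*(O),60]]);print(proj(c,P))
tank(v,(100,0,420,150))
E
```

```text
19.8 [ 558.4 -265.6  219.6] [-180.    -0.1   96.3] [ 0.6 -0.   0.4]
[[260.9 119.6]
 [225.   89.3]
 [296.7  89.3]
 [260.8 161.3]]
tank rect ((548.6444702148438, -185.55938720703125), (119.78093719482422, 98.59490966796875), 6.205446720123291) dock lat 0.1 dist 61.3 px [194.  37.] [328. 149.]
```

View pics/w14.png

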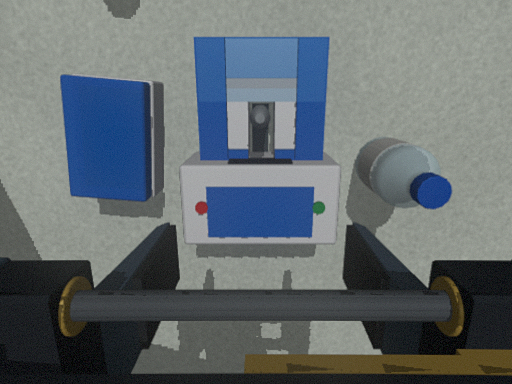

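The tank is home and square: yaw 6.2°, lateral 0.1, rear edge at 110.6 mm. The post top shows at about (260,113). I'll localise it exactly.

```bash
python3 - <<'E'
from h import *
f=cv2.imread('pics/w14.png');g=cv2.cvtColor(f,cv2.COLOR_BGR2GRAY)
print(g[96:132,246:276:1][:, ::1][::2])
s=state();c=cam('wrist',s);print(s['ee_pos'],s['ee_rot'])
for r in (108,112,114,116,120): 
    d=onz(c,[(260.5,r)],105)[0,:2]-O;print(r,d@t,d@n)
cv2.imwrite('pics/post.png',cv2.resize(f[80:160,220:300],None,fx=7,fy=7,interpolation=2))
E
```

```text
[[144 145 147 144 145 143 144 149 140 148 143 142 145 144 149 148 145 143
  146 149 146 143 146 145 144 145 145 146 143 144]
 [143 142 142 148 145 147 144 146 145 142 147 145 145 145 146 145 146 148
  148 143 140 147 145 147 146 148 145 143 142 144]
 [142 144 142 145 144 148 147 145 148 147 150 146 147 148 145 142 153 144
  147 146 147 150 147 146 144 145 150 146 146 146]
 [166 148  95  89 101 106 101 105 108 107 103 106 106 106 107 100 106 106
  103  99 102 107 103 102  99 102 107  86  88 157]
 [175 155  90  78  92  98  60  47  51  52  55  52  54  61  59  62  56  55
   51  49  53  42  61  92  95  95  97  77  76 153]
 [174 150  88  85  98 101  62  46  47  73  86  86  82  90  91  88  90  86
   75  66  54  50  65  94 102 101  97  74  77 162]
 [165 154  85  76  90  92  66  65  85  82  86  83  92  92  91  91  85  89
   90  85  74  56  69  90 100 104  96  71  75 159]
 [171 165  94  71  89  84  81  78  81  89  89  95  96  98  98  96  98  93
   90  86  81  76  78  96  95  96  99  74  87 158]
 [173 172 101  74  80  80  81  82  88  90 103 102 101 104 107 103 104  99
   93  89  81  82  73  85 
[... 714 characters left out ...]
6  59  56
   59  61  61  53  72  94 102  96  92  76  95 159]
 [168 172 102  70  92  93  63  52  53  59  52  52  64  58  53  64  59  60
   55  63  50  52  79  96  94  92  91  74  93 163]
 [173 170 101  77  95  96  64  48  49  50  50  54  53  56  54  57  53  46
   52  43  50  45  73  92  94  94  88  73  95 161]
 [172 173 103  76  94  98  58  45  48  48  50  51  50  47  52  51  49  49
   53  49  63  65  80  91  96 100  89  74  93 159]]
[ 558.5 -265.4  219.8] [-180.    -0.    96.3]
108 -0.14669716399680066 52.360478790525214
112 -0.14482674990786748 49.229413383616624
114 -0.14388627657149744 47.65561104112721
116 -0.14294227289738348 46.076265888932326
120 -0.14104361572177382 42.90085739666993
```

View pics/post.png

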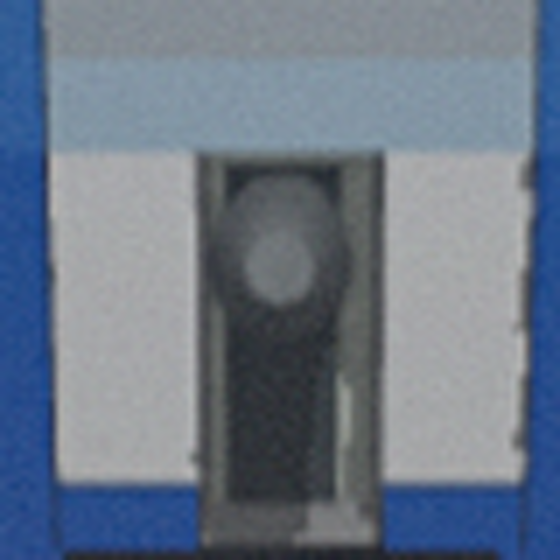

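```bash
python3 - <<'E'
from h import *
print(rel((399,-69,140),96.2))
E
```

```text
(array([-0. , -0. ,  0.1]), array([ 212.7, -136.9,   80. ]))
```

Call:
{"method": "carry_out", "body": {"commands": [[0,0,0,30,-20,0,1],[0,0,0,70,-45,0,1],[0,0,0,108,-70,0,1],[0,0,0,146,-94,10,1],[0,0,0,184,-118,40,1],[0,0,0,206,-132,70,1],[0,0,0,213,-137,80,1],[0,0,0,213,-137,80,1],[0,0,0,213,-137,80,1]]}}

```text
time_s: 20.75
ee_pos: [401.3, -70.3, 141.2]
ee_rot: [179.8, 0.1, 96.3]
force: [0.8, -0.4, 0.8]
gripper_width: 91.1
gripper_force: 0.0
```

```bash
cat >> h.py <<'E'
def collar(v,zb=0):
    s,f,c=v;h=cv2.cvtColor(f,cv2.COLOR_BGR2HSV);y=cv2.inRange(h,(20,120,60),(35,255,255));y[:,:180]=0;y[:,345:]=0;y[288:]=0
    P=np.argwhere(y)[:,::-1];top=P[:,1].min();rows=[(P[P[:,1]==r][:,0].min(),P[P[:,1]==r][:,0].max(),r) for r in range(top,P[:,1].max())]
    w=max(rows,key=lambda q:q[1]-q[0]);m=np.mean([q[:2] for q in rows if q[1]-q[0]>=w[1]-w[0]-1])+.0
    B=onz(c,[(m,top-.5)],zb)[0,:2];L=onz(c,[(w[0]-.5,w[2]),(w[1]+.5,w[2])],zb+14)[:,:2]
    R3=R.from_euler('xyz',s['ee_rot'],degrees=True).as_matrix()[:2,0];Y=R.from_euler('xyz',s['ee_rot'],degrees=True).as_matrix()[:2,1]
    e=s['ee_pos'][:2];print('width',np.linalg.norm(L[1]-L[0]),'collar in tool x,y:',(B-e)@R3-30,(L.mean(0)-e)@Y)
E
python3 - <<'E'
from h import *
v=snap('wrist','w15');print(v[0]['time_s'],v[0]['ee_pos'],v[0]['ee_rot'],v[0]['force']);collar(v)
E
```

```text
20.75 [401.3 -70.3 141.2] [179.8   0.1  96.3] [ 0.8 -0.4  0.8]
width 58.43852521223937 collar in tool x,y: 1.6679134316256956 -3.0819297068845852
```

Call:
{"method": "carry_out", "body": {"commands": [[0,0,0,1.5,-2,40,1],[0,0,0,1.5,-2,80,1],[0,0,0,1.5,-2,110,1],[0,0,0,1.5,-2,116,1],[0,0,0,1.5,-2,116,1],[0,0,0,1.5,-2,116,1]]}}

```text
time_s: 21.4
ee_pos: [399.2, -69.3, 25.3]
ee_rot: [179.8, 0.1, 96.2]
force: [-0.3, 0.5, 0.6]
gripper_width: 91.0
gripper_force: 0.0
```

```bash
python3 - <<'E'
from h import *
v=snap('wrist','w16');print(v[0]['time_s'],v[0]['ee_pos'],v[0]['ee_rot'],v[0]['force']);collar(v)
E
```

```text
21.4 [399.2 -69.3  25.3] [179.8   0.1  96.2] [-0.3  0.5  0.6]
width 58.11639118686859 collar in tool x,y: 1.1510137889857752 -0.9025212038156198
```

Call:
{"method": "carry_out", "body": {"commands": [[0,0,0,0,0,0,-1],[0,0,0,0,0,0,-1],[0,0,0,0,0,0,-1],[0,0,0,0,0,0,-1],[0,0,0,0,0,0,-1],[0,0,0,0,0,0,-1],[0,0,0,0,0,0,-1],[0,0,0,0,0,0,-1],[0,0,0,0,0,-15,-1],[0,0,0,0,0,-50,-1],[0,0,0,0,0,-95,-1],[0,0,0,0,0,-125,-1],[0,0,0,0,0,-130,-1],[0,0,0,0,0,-130,-1],[0,0,0,0,0,-130,-1]], "force": 20}}

```text
time_s: 22.95
ee_pos: [395.9, -68.4, 152.5]
ee_rot: [-179.8, -0.1, 96.2]
force: [-0.4, 0.4, 0.0]
gripper_width: 36.2
gripper_force: 20.0
```

```bash
python3 - <<'E'
from h import *
v=snap('wrist','w17');s=v[0];print(s['time_s'],s['ee_pos'],s['ee_rot'],s['force'],s['gripper_width']);collar(v,130)
print(rel((549.9,-203.5,155),96.2))
E
```

```text
22.95 [395.9 -68.4 152.5] [-179.8   -0.1   96.2] [-0.4  0.4  0. ] 36.24161360098696
width 97.55418050385865 collar in tool x,y: 0.10281315436065697 -0.4554067696121433
(array([-0.2, -0.1,  0. ]), array([-151.1,  138.5,   -3.4]))
```

Call:
{"method": "carry_out", "body": {"commands": [[0,0,0,-30,28,0,-1],[0,0,0,-62,57,0,-1],[0,0,0,-94,86,-3,-1],[0,0,0,-122,112,-3,-1],[0,0,0,-143,131,-3,-1],[0,0,0,-151,138.5,-3,-1],[0,0,0,-151,138.5,-3,-1],[0,0,0,-151,138.5,-3,-1],[0,0,0,-151,138.5,-3,-1],[0,0,0,-151,138.5,-3,-1]]}}

```text
time_s: 24.0
ee_pos: [550.5, -202.8, 157.1]
ee_rot: [-180.0, -0.0, 96.3]
force: [0.2, 0.5, -0.4]
gripper_width: 36.5
gripper_force: 20.0
```

```bash
python3 - <<'E'
from h import *
E=[]
for k in range(4):
    v=snap('wrist','w18');s=v[0];E.append(s['ee_pos']);print(s['time_s'],s['ee_pos'],s['ee_rot'],s['force'],s['gripper_width'])
v=snap('side','s18');f=v[1];c=v[2]
print(rel((549.9,-203.1,155),96.2))
h=cv2.cvtColor(f,cv2.COLOR_BGR2HSV);y=cv2.inRange(h,(20,120,40),(35,255,255));y[:240]=0;y[330:]=0;y[:,215:280]&=255
P=np.argwhere(y[:,210:290])[:,::-1]+[210,0];print(P.min(0),P.max(0))
print('post foot/top px',proj(c,[[549.8,-202.5,105]]),'collar base center px if ok',proj(c,[[549.8,-202.5,130]]))
a=f[200:350,200:310];cv2.imwrite('pics/s18c.png',cv2.resize(a,None,fx=4,fy=4,interpolation=2))
E
```

```text
24.0 [ 550.5 -202.8  157.1] [-180.    -0.    96.3] [ 0.2  0.5 -0.4] 36.523765114019504
24.05 [ 550.6 -202.9  157.3] [180.   -0.   96.3] [-0.  -0.1 -0.4] 36.58980032010331
24.1 [ 550.8 -203.1  157.3] [180.    0.   96.3] [-0.  -0.6 -1.4] 36.09729180610535
24.15 [ 550.9 -203.2  157.3] [180.    0.   96.3] [ 0.7 -0.4 -0.3] 36.56095196147513
(array([0. , 0. , 0.1]), array([ 0.5, -1.2,  2.2]))
[229 255] [263 295]
post foot/top px [[248.8 291.8]] collar base center px if ok [[248.6 285.7]]
```

View pics/s18c.png

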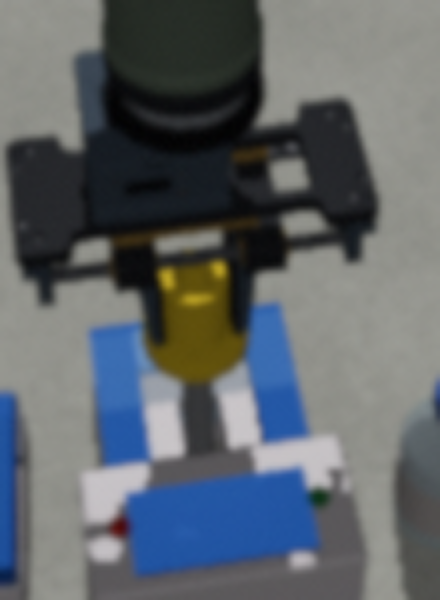

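The collar hangs above the post, with its flange centred at column 249 against an expected 248.6. I'll lower it carefully.

Call:
{"method": "carry_out", "body": {"commands": [[0,0,0,0,-1,8,-1],[0,0,0,0,-1,16,-1],[0,0,0,0,-1,22,-1],[0,0,0,0,-1,26,-1],[0,0,0,0,-1,30,-1],[0,0,0,0,-1,34,-1],[0,0,0,0,-1,34,-1]]}}

```text
time_s: 24.95
ee_pos: [550.0, -203.7, 122.3]
ee_rot: [-179.9, -0.0, 96.2]
force: [-0.1, -0.2, -0.3]
gripper_width: 36.4
gripper_force: 20.0
```

```bash
python3 - <<'E'
from h import *
s=state();print(s['time_s'],s['ee_pos'],s['ee_rot'],s['force'],s['torque'],s['gripper_width'])
c=cam('side');f=cv2.imread('pics/s18.png');print('front of base expected row',proj(c,[[549.8,-232.5,132],[549.8,-172.5,132]]))
E
```

```text
24.95 [ 550.  -203.7  122.3] [-179.9   -0.    96.2] [-0.1 -0.2 -0.3] [-0.1  0.   0. ] 36.35045558489783
front of base expected row [[249.  296.6]
 [248.  274.2]]
```

No contact force with the base at about 97 mm, so the post is in the hole. Continuing down.

Call:
{"method": "carry_out", "body": {"commands": [[0,0,0,0,0,4,-1],[0,0,0,0,0,8,-1],[0,0,0,0,0,12,-1],[0,0,0,0,0,16,-1],[0,0,0,0,0,20,-1]]}}

```text
time_s: 25.45
ee_pos: [550.2, -203.7, 102.5]
ee_rot: [-180.0, -0.0, 96.2]
force: [-0.2, -0.7, -1.9]
gripper_width: 36.4
gripper_force: 20.0
```

Call:
{"method": "carry_out", "body": {"commands": [[0,0,0,0,0,5,-1],[0,0,0,0,0,10,-1],[0,0,0,0,0,15,-1],[0,0,0,0,0,19,-1],[0,0,0,0,0,21,-1],[0,0,0,0,0,21,-1]]}}

```text
time_s: 26.05
ee_pos: [550.1, -203.7, 81.6]
ee_rot: [-180.0, -0.0, 96.2]
force: [-0.5, -0.3, -0.5]
gripper_width: 36.4
gripper_force: 20.0
```

Base at about 56 mm, inside the pocket rim. I'll lower it to touch.

Call:
{"method": "carry_out", "body": {"commands": [[0,0,0,0,0,1,-1],[0,0,0,0,0,2,-1],[0,0,0,0,0,3,-1],[0,0,0,0,0,3.5,-1],[0,0,0,0,0,3.5,-1]]}}

```text
time_s: 26.55
ee_pos: [550.2, -203.7, 78.4]
ee_rot: [-180.0, -0.0, 96.2]
force: [-0.7, -1.0, -0.3]
gripper_width: 36.5
gripper_force: 20.0
```

Call:
{"method": "carry_out", "body": {"commands": [[0,0,0,0,0,1,-1],[0,0,0,0,0,2,-1],[0,0,0,0,0,2,-1]]}}

```text
time_s: 26.85
ee_pos: [550.2, -203.7, 76.3]
ee_rot: [-180.0, -0.0, 96.2]
force: [-0.9, 0.1, -1.2]
gripper_width: 36.5
gripper_force: 20.0
```

Call:
{"method": "carry_out", "body": {"commands": [[0,0,0,0,0,1,-1],[0,0,0,0,0,1.5,-1],[0,0,0,0,0,1.5,-1]]}}

```text
time_s: 27.15
ee_pos: [550.3, -203.8, 76.0]
ee_rot: [180.0, 0.0, 96.2]
force: [-1.3, 1.7, 5.1]
gripper_width: 36.1
gripper_force: 20.0
```

Contact at 5 N; releasing and rising to a view.

Call:
{"method": "carry_out", "body": {"commands": [[0,0,0,0,0,-0.5,1],[0,0,0,0,0,-0.5,1],[0,0,0,0,0,-0.5,1],[0,0,0,0,0,-0.5,1],[0,0,0,0,0,-0.5,1],[0,0,0,0,0,-0.5,1],[0,0,0,0,0,-20,1],[0,0,0,0,0,-60,1],[0,0,0,0,0,-100,1],[0,0,0,-30,0,-130,1],[0,0,0,-60,0,-145,1],[0,0,0,-65,0,-145,1],[0,0,0,-65,0,-145,1]]}}

```text
time_s: 28.45
ee_pos: [557.0, -268.8, 219.4]
ee_rot: [-180.0, -0.0, 96.2]
force: [-0.7, -0.7, -0.2]
gripper_width: 91.2
gripper_force: 0.0
```

```bash
python3 - <<'E'
from h import *
v=snap('wrist','w19');s=v[0];print(s['time_s'],s['ee_pos'],s['force'],s['gripper_width'])
tank(v,(100,0,420,150));c=v[2]
print('hub top centre exp px',proj(c,[[549.8,-202.5,112]]))
w=v[1][0:260,130:390];a=snap('side','s19')[1][200:350,200:310]
cv2.imwrite('pics/fin.png',cv2.hconcat([cv2.resize(w,(400,400)),cv2.resize(a,(293,400))]))
E
```

```text
28.45 [ 557.  -268.8  219.4] [-0.7 -0.7 -0.2] 91.19269725577065
tank rect ((548.8019409179688, -186.99411010742188), (119.74566650390625, 101.70926666259766), 6.093017101287842) dock lat 0.1 dist 59.8 px [195.  33.] [330. 149.]
hub top centre exp px [[262.  114.7]]
```

View pics/fin.png

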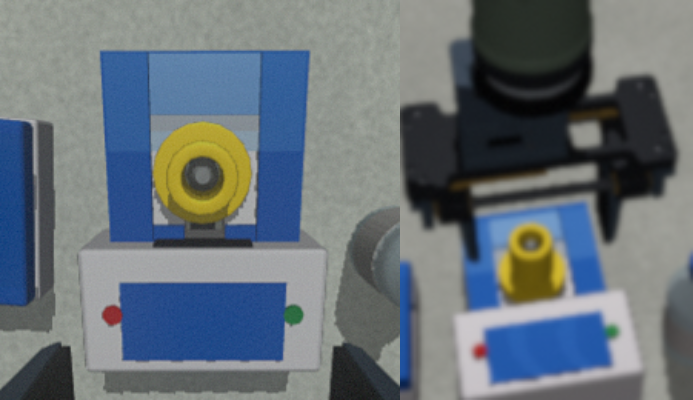

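The collar lies flat in the pocket around the post, with its hub at (203,175) in the left half. The tank is still square with its rear edge at 110.7 mm. Handing in.

```bash
python3 -c "
from workcell import workorder
print(workorder.job_done())"
```

```text
the job is handed in; nothing more can be done
None
```

The tank is home and square on the dock, the collar lies flat in its pocket over the post, the tip box and bottle were left alone, and the robot is clear of everything; I handed the job in at about 28.5 s, but I viewed 14 pictures, over the limit of 10.

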